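Close the retaining bar of a bench shaker

ROBOT

A 6-joint arm with a two-finger parallel gripper is mounted at the origin on a cart in front of the work surface, level with it; the furniture and walls round the work are solid. World frame = base frame: x ahead of the robot, y to its left, z up, the work surface at z = 0. Lengths are in mm, angles in rad, forces in N, time in s.
With the tool pointing down it reaches from about 300 to 875 mm from the base axis. Payload 6.4 kg.
Tool frame: the origin (TCP) lies midway between the tips of the shut fingers; the grasp point (between the pads) lies 19 mm behind it (arm.grip_depth is the z of the grasp point in the tool frame, in mm); z points along the fingers, y is the line along which they close (so a half turn about z gives the same grasp; the last joint's range is limited). The gripper opens to 88 mm and grips with 3 to 60 N. Pads are 18 mm wide; open, the fingers measure 123 mm over their backs; the gripper's body (75 mm by 187 mm) begins 45 mm behind the grasp point.
Start: joints at [-1.491, 0.181, 1.607, -0, 1.354, -0.206], TCP at [162.123, -551.686, 238.714] pointing down, gripper open.
Joint ranges: [-2.99, 2.99], [-0.89, 2.07], [0.3, 2.58], [-1.14, 4.28], [0, 2.63], [-3.12, 3.12]. Speed limits (rad/s): [2.57, 2.57, 3.01, 3.14, 3.14, 3.14].

INTERFACE

Orientations are given as a unit quaternion [w, x, y, z].
In Python, from cell import arm gives the robot as it stands.
- The arm moves only by the shell command python3 -m pendant 'ROWS' [FORCE]. ROWS is JSON, a list that holds one entry, the list of rows, each a list of 5 numbers: the shift along the tool's x, y, z in m, then the turn about the tool's z in degrees, then the finger opening in m, from 0 to 0.0881. A call has 1 to 20 rows; each row shifts and turns the commanded pose from where the row before left it, along the tool's axes as they then stand; what a row does not reach is not made up. A row lasts 1/10 s, in which the tool goes at most 50 mm and 8.59 degrees, less where a joint would pass 70% of its speed; a pose out of reach is approached as far as the arm can. A call is refused whole if a number of a shift passes 0.05 or a number of a turn 8.59, either way. A call with a gripper value outside its range is refused whole. The fingers move at their own pace and stop on an object; FORCE is the grip in N (left out, the last holds). Time passes only in rows, so rows that do not move let the fingers close. It gives the time, the measured TCP pose, the force, the opening and the grip force at its end, in the units of the state.
- arm.get_obs(): the state, without advancing time (a new reading comes with each control period).
- arm.snapshot(name): name is "scene" or "top"; returns (picture, depth): 400x640x3 uint8, red, green, blue; 400x640 float32, mm along the optical axis (not along the pixel's ray), 0 where there is no reading.
- arm.camera_model(name): a dict with "mtx" (3x3 intrinsics, pixels), "k1" (the pictures are not rectified: a ray, as slopes to the right and down, at radius r is drawn at 1 + k1 r^2 times it, then the intrinsics apply), "R" (3x3) and "t" (3): a world point X has camera coordinates R X + t. Camera axes: x right, y down, z forward; pixel columns grow to the right and rows downward; lengths in mm; the calibration is good to about 2 mm. A picture is of the moment at which its call begins. camera_model takes no time and is no camera call.
- arm.sign_off(): hands the job in; it is judged then, once.
The state is a dict: "time_s": time; "qpos": joint angles; "joint_vel": joint speeds; "tau": joint torques, N m; "tcp_pos": TCP position; "eef_rot": TCP orientation; "wrist_force": force on the tool from outside, world axes, zero at the start; "wrist_torque": the same for the moment, N m; "gripper_width": finger opening in mm; "gripper_force": force on a finger pad.
Only numpy, scipy, OpenCV 4.12 (cv2) and the standard library are available. Lean on these libraries where they do the work, as an engineer would, in place of code of your own. Each camera call takes 0.05 s, during which the arm holds its last target. There are 200 camera calls.

TASK

The glassware on the bench shaker must be barred in before it can run. Take the fork-topped keeper post from the steel tray, put its nut down into the shaker's front channel under the outer half of the bar, press it down, give it a quarter turn and let it spring up so that its grooves catch the channel lips. Then swing the parked bar over by its knob and lower it into the keeper's fork without letting it slam; do not disturb the glassware, the other post, the computer mouse or the petri dish.

Things in the scene. Friction and masses are not known exactly. Their poses are not given: they have to be found in the camera images.
- shaker: White bench shaker, fixed, 208 mm deep, 276 wide. Origin on the desk under the centre line of the aluminium channel along its front edge. z up, y along the channel towards the bar's hinge (robot's left), x away from the robot. Platform behind the channel level with its top, 85 mm up; rod fence 37 mm high on the other three sides; glassware up to 118 mm tall from 60 mm behind the centre line.
- channel_place (a point): Point on the channel's centre line at its top (85 mm up), 125 mm from the bar's hinge: a good place for the keeper; 85 to 145 mm from the hinge is under the bar's outer half, clear of its knob. Axes as shaker. Channel 54 mm wide, 270 long; mouth 27 wide, 49 wide inside, floor 22 mm below the top. The lips' turned-down edges end 7 mm below the top.
- keeper_grip (a point): Middle of the grey forked head of the loose keeper post (91 mm tall, about 0.2 kg), 70 mm above its underside. It stands on its nut in the tray (floor 2 mm, rim 23 mm high). z up, x along the nut. Head 34 (x) by 20 mm, 44 to 91 mm up: grasp its flat sides along x. Notch 13 mm wide, wider at the mouth, open along y, floor 64 mm up.
- keeper_nut (a point): Centre of the underside of the keeper's steel nut, 70 mm under keeper_grip, same axes. Nut 45 (x) by 22 by 9 mm, corners rounded, two grooves across its top. It goes into the channel with x along it. With its underside 17 to 19 mm below the channel top it can turn 90 degrees, either way; let go, it springs up to 13 mm below the top, lips in its grooves, notch along the channel.
- keeper_collar (a joint): How far (m) the keeper's black spring collar, 48 mm across, is pushed up its stem: 0 free, 0.0095 at most. Free, its underside is 10 mm above the nut's underside, so a keeper just dropped in stands with its collar on the lips and its nut 10 mm down. Spring 4 N at 0, 6 N at 3 mm (locked), 9 N at 8 mm.
- bar (a joint): Angle of the retaining bar: 0 level, positive raised, 2.0 parked (past upright, leaning outward on its stop, where it stays). Short of upright it falls by its own weight (0.12 kg); with nothing under it it hangs to -0.45. In the keeper's fork it rests level at 0.
- bar_hinge (a point): Middle of the bar's hinge pin, near the left end of the channel, 58 mm above the channel top; axes as shaker, pin along x. The steel bar is 8 mm thick (x), 14 mm high, and reaches 185 mm from the pin; when level it points along the shaker's -y, above the channel's centre line.
- bar_knob (a point): Centre of the black cross knob at the end of the bar, 176 mm from the pin: a cylinder 18 mm in diameter and 24 mm long, parallel to the pin. Pinched on its two flat ends, it lets the bar pivot between the fingers.
- bumper_post: Spare post in the tray, same nut and collar, but with a round black rubber pad 38 mm across on top, 85 mm tall, loose. Origin under its nut. Not needed.
- flask: Conical glass flask, 80 mm across, 118 mm tall, standing loose on the shaker's platform; origin under its middle.
- beaker: Small beaker, 52 mm across, 64 mm tall, standing loose on the shaker's platform; origin under its middle.
- petri: Petri dish lying loose on the desk, 73 mm across, 15 mm high; bystander.
- computer_mouse: Grey computer mouse lying loose on the desk, 105 x 58 x 38 mm; bystander.
There are look-alikes about, which are no part of the job. Leave any purple look-alike of the part that bears keeper_grip alone.

How it is judged (in metres and radians):
On the way:
1. the keeper post is locked in the channel, nut across under the lips and sprung up into them, while the bar is still up (z of keeper_nut in the frame of channel_place between -0.015 and -0.0115 m and angle between the x axis of keeper_nut and the x axis of shaker, either way round below 0.2 rad and angle between keeper_nut's own z axis and vertical below 0.08 rad and value of joint bar above 1 rad), for 0.2 s.
At the end, for the whole second after the job is handed in: The keeper stands upright (within 0.08 rad) and locked in the channel: nut across the channel within 0.2 rad, its underside 11.5 to 15 mm below the channel top, its middle 80 to 150 mm from the bar's hinge; the bar lies at rest in the fork, level within 0.06 rad; flask and beaker stand upright (z of keeper_nut in the frame of channel_place between -0.015 and -0.0115 m and y of keeper_nut in the frame of channel_place between -0.025 and 0.045 m and angle between the x axis of keeper_nut and the x axis of shaker, either way round below 0.2 rad and angle between keeper_nut's own z axis and vertical below 0.08 rad and value of joint bar between -0.06 and 0.06 rad and velocity of joint bar between -0.1 and 0.1 rad/s and angle between each of flask, beaker's own z axis and vertical below 0.1 rad); the robot touches nothing.
It fails at once if the bar slams (turns faster than 6.5 rad/s) (velocity of joint bar below -6.5 rad/s or velocity of joint bar above 6.5 rad/s).
It fails at once if glassware on the shaker knocked over or pushed more than 30 mm (distance of any of flask, beaker from where it was at the start of the episode above 0.03 m or angle between any of flask, beaker's own z axis and vertical above 0.4 rad).
It fails at once if the bumper post, computer mouse or petri dish moved more than 30 mm (distance of any of bumper_post, computer_mouse, petri from where it was at the start of the episode above 0.03 m).
It also fails if it takes over 62 s, if anything falls off the work surface, if the arm or the gripper's body presses on something with over 40 N, if the wrist force passes 120 N, or if a joint passes its speed limit or range.

## Working session

There is one attempt and no reset: what is moved stays moved. The work goes in short steps, Python scripts to look and compute and a shell command to move; the robot and the scene stay as the last step left them, time stands still between calls to the robot, and variables do not carry over. Pictures are saved under pics/ and viewed, at most 10 in all, crops included, and the job is handed in when it is done.

```bash
ls; mkdir -p pics; cat > h.py <<'E'
from cell import arm
import numpy as np, cv2
def snap(n):
    p,d=arm.snapshot(n); return p,d,arm.camera_model(n)
def rays(m,uv):
    uv=np.atleast_2d(np.array(uv,float)); K=np.array(m["mtx"])
    a=np.c_[(uv[:,0]-K[0,2])/K[0,0],(uv[:,1]-K[1,2])/K[1,1]]; s=a.copy()
    for _ in range(20): s=a/(1+m["k1"]*(s**2).sum(1,keepdims=True))
    R=np.array(m["R"]);t=np.array(m["t"]).ravel()
    return -R.T@t, s, R, t
def onplane(m,uv,z):
    o,s,R,t=rays(m,uv); d=np.c_[s,np.ones(len(s))]@R
    return o+d*((z-o[2])/d[:,2])[:,None]
def bydepth(m,uv,D):
    o,s,R,t=rays(m,uv); z=np.array([D[int(round(v)),int(round(u))] for u,v in np.atleast_2d(uv)])
    return o+(np.c_[s,np.ones(len(s))]*z[:,None])@R
def cloud(m,D):
    v,u=np.mgrid[:400,:640]; o,s,R,t=rays(m,np.c_[u.ravel(),v.ravel()])
    P=o+(np.c_[s,np.ones(len(s))]*D.reshape(-1,1))@R
    return P.reshape(400,640,3)
def tri(m1,p1,m2,p2):
    o1,s,R,t=rays(m1,p1); d1=(np.c_[s,[[1]]]@R)[0]
    o2,s,R,t=rays(m2,p2); d2=(np.c_[s,[[1]]]@R)[0]
    d1/=np.linalg.norm(d1);d2/=np.linalg.norm(d2)
    A=np.c_[d1,-d2]; k=np.linalg.lstsq(A,o2-o1,rcond=None)[0]
    a=o1+k[0]*d1;b=o2+k[1]*d2
    return (a+b)/2,np.linalg.norm(a-b)
E
python3 - <<'E'
from h import *
for n in("scene","top"):
    p,d,m=snap(n); cv2.imwrite(f"pics/{n}0.png",p[:,:,::-1]); np.savez(f"{n}0.npz",p=p,d=d); print(n,m,(d>0).mean())
print(arm.get_obs())
E
```

```text
pics
scene {'mtx': array([[476.43041516,   0.        , 325.64108791],
       [  0.        , 476.43041516, 196.2995317 ],
       [  0.        ,   0.        ,   1.        ]]), 'k1': -0.06377778056645961, 'R': array([[-7.44424036e-01, -6.67706876e-01,  6.18463371e-04],
       [-4.10715925e-01,  4.57175050e-01, -7.88862093e-01],
       [ 5.26445898e-01, -5.87501916e-01, -6.14569943e-01]]), 't': array([ 390.89109288,  281.26273047, 1471.38772314])} 0.9960625
top {'mtx': array([[399.23135924,   0.        , 326.97190214],
       [  0.        , 399.23135924, 195.77213222],
       [  0.        ,   0.        ,   1.        ]]), 'k1': -0.006507322105114655, 'R': array([[ 0.02774679, -0.99946638,  0.0172357 ],
       [-0.98816613, -0.03002705, -0.1504197 ],
       [ 0.15085697, -0.01285807, -0.98847198]]), 't': array([ -14.63255973,  531.53490777, 1095.04445458])} 0.99574609375
{'time_s': 0.1, 'qpos': array([-1.49128172e+00,  1.81482182e-01,  1.60789666e+00,  1.87038413e-05,
        1.35380856e+00, -2.06287314e-01]), 'joint_vel': array([ 5.20915152e-04, -8.89521139e-04, -3.17718257e-03, -2.12448758e-05,
        1.39785287e-03, -1.06399051e-03]), 'tau': array([ 9.56981285e-05, -4.34827495e+01, -3.42696118e+01,  7.04310229e-02,
        3.40540451e-02, -3.29053853e-05]), 'tcp_pos': array([ 162.09826676, -551.17640307,  237.89704328]), 'eef_rot': array([-7.95192340e-04,  9.89806994e-01,  1.42413057e-01,  5.96213431e-05]), 'wrist_force': array([-0.0016742 , -0.27458604,  0.77218597]), 'wrist_torque': array([-0.00857598,  0.05413942,  0.01983683]), 'gripper_force': 0.0, 'gripper_width': 87.7934186734954}
```

View pics/scene0.png

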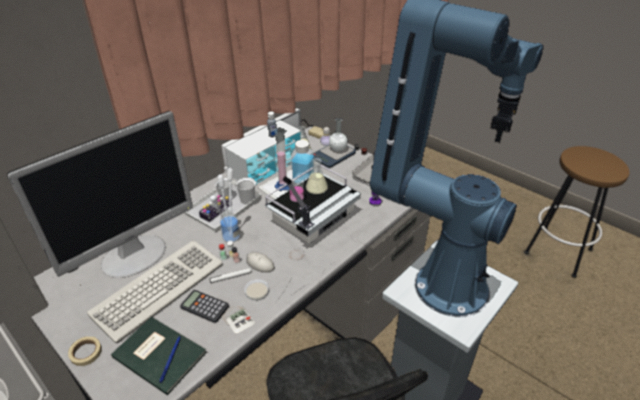

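View pics/top0.png

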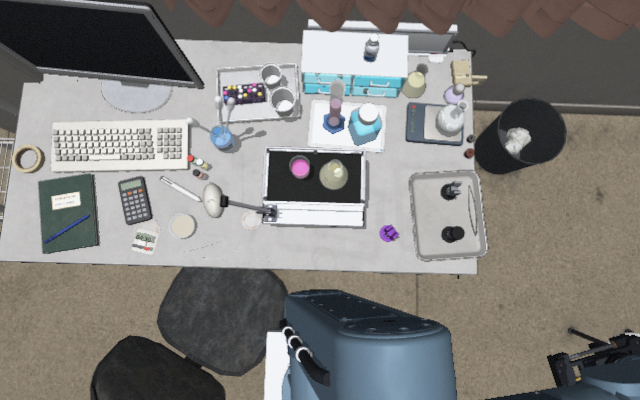

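The top view shows the shaker at (315,188) with its channel near row 212. The bar is parked to the left from a hinge at about (270,212). The tray is at (447,214), with posts at (452,190) and (453,233), and a purple look-alike at (389,233). I'll enlarge this area.

```bash
python3 - <<'E'
from h import *
p=np.load("top0.npz")["p"]; 
a=cv2.resize(p[160:270,370:500],None,fx=4.4,fy=4.4,interpolation=cv2.INTER_CUBIC)
b=cv2.resize(p[140:240,195:380],None,fx=4.3,fy=4.3,interpolation=cv2.INTER_CUBIC)
cv2.imwrite("pics/a.png",a[:,:,::-1]);cv2.imwrite("pics/b.png",b[:,:,::-1])
z=np.load("top0.npz");P=cloud(arm.camera_model("top"),z["d"])
np.set_printoptions(suppress=True,precision=0,linewidth=200)
for uv in [(452,190),(453,233),(389,233),(447,214),(270,212),(225,203),(240,207),(213,200),(340,222),(340,205),(300,207),(300,168),(333,174),(250,219),(182,226)]: print(uv,P[uv[1],uv[0]])
E
```

```text
(452, 190) [ 552. -344.   81.]
(453, 233) [ 433. -342.   87.]
(389, 233) [ 430. -172.   65.]
(447, 214) [ 495. -355.   -2.]
(270, 212) [468. 145. 159.]
(225, 203) [468. 223. 310.]
(240, 207) [497. 254.  -1.]
(213, 200) [511. 325.  30.]
(340, 222) [454. -36.  86.]
(340, 205) [501. -35.  85.]
(300, 207) [492.  74.  83.]
(300, 168) [593.  76. 119.]
(333, 174) [567. -11. 175.]
(250, 219) [463. 223.  -1.]
(182, 226) [435. 412.  18.]
```

View pics/a.png

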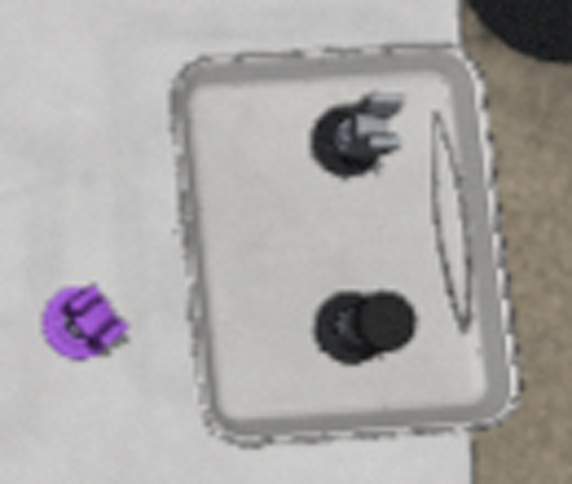

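View pics/b.png

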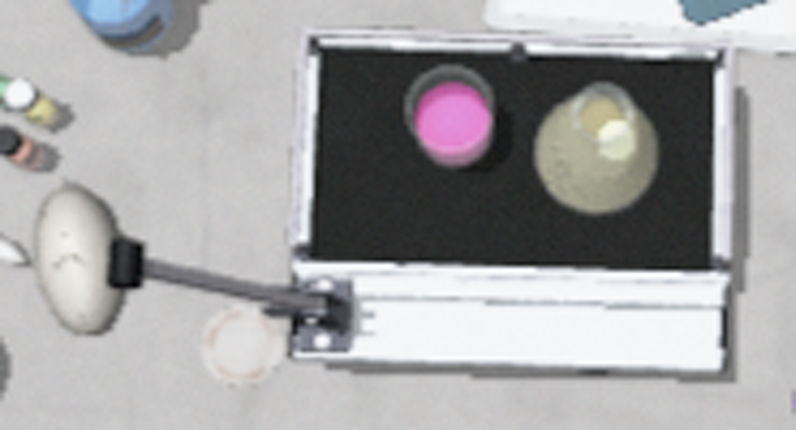

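Candidates in the tray are the grey fork at (455,188), the round pad at (457,233) and the purple fork at (389,233) outside it. The grey fork in the tray fits keeper_grip. The knob is at about (224,201), and the flask and beaker stand behind the channel.

```bash
python3 - <<'E'
from h import *
np.set_printoptions(suppress=True,precision=1,linewidth=220)
C={}
for n in("top","scene"):
    z=np.load(n+"0.npz");C[n]=cloud(arm.camera_model(n),z["d"])
    print(n,"cam",rays(arm.camera_model(n),[(0,0)])[0])
    X=C[n].reshape(-1,3)
    def box(x0,x1,y0,y1,z0,z1): return X[(X[:,0]>x0)&(X[:,0]<x1)&(X[:,1]>y0)&(X[:,1]<y1)&(X[:,2]>z0)&(X[:,2]<z1)]
    k=box(510,590,-385,-305,50,110); print("keeper",len(k)); print(k[np.argsort(-k[:,2])][:45] if n=="top" else (k.min(0),k.max(0),np.median(k,0)))
    k=box(510,590,-385,-305,12,40); print(" collar",len(k),k.min(0),k.max(0))
    k=box(440,505,80,350,250,340); print("bar top",len(k),k.min(0),k.max(0),k.mean(0))
    k=k[k[:,2]>295]; print(" knob",len(k),k.min(0) if len(k) else 0,k.max(0) if len(k) else 0,np.median(k,0) if len(k) else 0)
    k=box(520,640,-70,45,180,215); print("flask top",len(k),k.min(0),k.max(0),k.mean(0))
    k=box(520,640,45,130,140,215); print("beaker top",len(k),k.min(0),k.max(0),k.mean(0))
    k=box(420,520,90,180,135,170); print("hinge",len(k),k.min(0),k.max(0),k.mean(0))
T=C["top"]
for u in (300,330,350):
    print(u); print(T[200:232,u])
E
```

```text
top cam [ 360.5   15.4 1162.6]
keeper 148
[[ 572.7 -361.6   94.6]
 [ 572.6 -358.9   94.5]
 [ 547.5 -353.    94.1]
 [ 544.7 -352.9   94.1]
 [ 545.  -361.2   94. ]
 [ 547.4 -347.7   93.6]
 [ 547.8 -361.4   93.6]
 [ 575.2 -348.3   93.5]
 [ 575.6 -359.3   93.5]
 [ 570.1 -362.    93.3]
 [ 575.4 -351.2   93.1]
 [ 572.6 -348.4   92.9]
 [ 570.1 -359.4   92.8]
 [ 572.8 -354.1   92.5]
 [ 547.5 -345.3   92.5]
 [ 575.9 -362.5   92.4]
 [ 544.9 -348.1   92.1]
 [ 547.8 -350.9   92. ]
 [ 545.  -350.9   92. ]
 [ 573.  -357.1   91.9]
 [ 548.  -356.5   91.9]
 [ 572.9 -351.5   91.9]
 [ 572.7 -346.    91.8]
 [ 575.8 -354.4   91.7]
 [ 576.  -357.3   91.2]
 [ 548.2 -359.6   91. ]
 [ 570.2 -349.2   90.5]
 [ 570.5 -354.8   90.3]
 [ 575.8 -346.6   90.2]
 [ 547.8 -343.3   90.2]
 [ 545.2 -346.    90.1]
 [ 550.8 -348.9   90. ]
 [ 545.6 -357.2   89.8]
 [ 570.7 -357.8   89.5]
 [ 568.1 -363.3   89.5]
 [ 545.7 -360.2   89.2]
 [ 545.3 -343.7   88.7]
 [ 543.  -357.5   88.7]
 [ 570.8 -352.7   88.3]
 [ 543.2 -360.7   87.5]
 [ 551.2 -347.1   87.2]
 [ 551.2 -344.5   86.9]
 [ 543.2 -355.4   86.6]
 [ 568.6 -361.6   86.5]
 [
[... 2324 characters left out ...]
]
 [434.6 -11.4   0.1]]
350
[[515.3 -61.8  83.8]
 [512.9 -62.   81.6]
 [509.  -61.5  89.7]
 [507.3 -62.1  82.3]
 [504.2 -62.   85. ]
 [501.7 -62.2  83.1]
 [498.8 -62.2  83.8]
 [495.7 -62.   86.9]
 [493.1 -62.1  85.6]
 [490.2 -62.1  87.3]
 [488.1 -62.5  81.9]
 [487.  -63.6  67.4]
 [485.  -64.1  60.9]
 [482.  -64.   62.7]
 [479.3 -64.2  61.6]
 [476.6 -64.3  60.9]
 [473.5 -64.1  63.9]
 [470.9 -64.3  62.2]
 [468.1 -64.3  62.8]
 [465.1 -64.2  64.6]
 [460.6 -62.9  83.2]
 [457.9 -63.   83.6]
 [454.8 -62.7  87.5]
 [452.2 -62.8  86.5]
 [449.5 -62.9  87. ]
 [446.8 -63.   86.1]
 [450.7 -69.2   1.6]
 [447.8 -69.3   1.1]
 [445.2 -69.6  -2.5]
 [442.  -69.4   1.1]
 [438.8 -69.1   6. ]
 [436.2 -69.5   0.9]]
```

```bash
python3 -m pendant '[[[0.0364,-0.0065,0,0,0.06],[0.0364,-0.0065,0,0,0.06],[0.0364,-0.0065,0,0,0.06],[0.0364,-0.0065,0,0,0.06],[0.0364,-0.0065,0,0,0.06],[0.0364,-0.0065,0,0,0.06],[0.0364,-0.0065,0,0,0.06],[0.0364,-0.0065,0,0,0.06],[0.0364,-0.0065,0,0,0.06],[0.0364,-0.0065,0,0,0.06],[0.0364,-0.0065,0,0,0.06],[0.0364,-0.0065,0,0,0.06],[0,0,0,-8.5,0.06],[0,0,0,-8.5,0.06],[0,0,0,-8.5,0.06],[0,0,0,-8.5,0.06],[0,0,0,-8.5,0.06],[0,0,0,-8.5,0.06],[0,0,0,-8.5,0.06],[0,0,0,-8.5,0.06]]]' 30
cat >> h.py <<'E'
def st(tx=None,ty=None,tz=None):
    from scipy.spatial.transform import Rotation as Ro
    o=arm.get_obs(); q=o["eef_rot"]; R=Ro.from_quat([q[1],q[2],q[3],q[0]]).as_matrix()
    print("t",round(o["time_s"],2),"tcp",o["tcp_pos"].round(1),"yaw",round(np.degrees(np.arctan2(R[1,0],R[0,0])),2),"tilt",np.degrees(np.arccos(-R[2,2])).round(2),"F",o["wrist_force"].round(1),"w",round(o["gripper_width"],1),"gf",round(o["gripper_force"],1),"q6",round(o["qpos"][5],2))
    if tx is not None: print("tool shift",(R.T@(np.array([tx,ty,tz])-o["tcp_pos"])).round(1))
E
python3 - <<'E'
from h import *
np.set_printoptions(suppress=True,precision=1,linewidth=220)
S={}
for n in("top","scene"):
    z=np.load(n+"0.npz");m=arm.camera_model(n);P=cloud(m,z["d"]);S[n]=(P,z["p"],m)
P,p,m=S["top"]
k=P[(abs(P[...,0]-559)<30)&(abs(P[...,1]+353)<25)&(P[...,2]>80)]
print("head rect",cv2.minAreaRect(k[:,:2].astype(np.float32)),len(k))
c=[]
for n in S:
    P,p,m=S[n]
    M=(abs(P[...,0]-473)<25)&(P[...,1]>190)&(P[...,1]<250)&(P[...,2]>285)&(P[...,2]<330)&(p.max(2)<75)
    v,u=np.nonzero(M); c.append((m,[u.mean(),v.mean()],len(u))); print(n,c[-1][1:])
print("knob",tri(c[0][0],c[0][1],c[1][0],c[1][1]))
P,p,m=S["top"]
b=P[(abs(P[...,0]-473)<10)&(P[...,1]>150)&(P[...,1]<215)&(P[...,2]>175)&(P[...,2]<295)]; print("bar line y(z)",np.polyfit(b[:,2],b[:,1],1),len(b))
# shaker edges at z 85 in top: front edge per column, left/right ends
f=[]
for u in range(285,360):
    col=P[205:235,u]; ok=np.nonzero(col[:,2]>75)[0]; f.append((u,205+ok.max()+.5))
e=onplane(m,f,85); a=np.polyfit(e[:,1],e[:,0],1); print("front edge x at y=0, slope",a[1],a[0])
for v in (214,216,218,220):
    r=P[v,255:375]; ok=255+np.nonzero((r[:,2]>75))[0]; print(v,ok.min(),ok.max(),onplane(m,[(ok.min()-.5,v),(ok.max()+.5,v)],85)[:,1])
st()
E
```

```text
time_s: 2.1
tcp_pos: [559.0, -353.5, 238.0]
eef_rot: [-0.001, 0.739, 0.674, -0.0]
wrist_force: [-0.2, -0.3, -0.3]
gripper_width: 59.5
gripper_force: 0.0
head rect ((559.8435668945312, -353.0125732421875), (19.22953987121582, 33.51936340332031), 85.4228515625) 70
top ([np.float64(223.85714285714286), np.float64(201.13095238095238)], 84)
scene ([np.float64(287.2439024390244), np.float64(180.4390243902439)], 41)
knob (array([473.3, 227.5, 301.2]), np.float64(0.21227132056739728))
bar line y(z) [ 0.4 91.6] 133
front edge x at y=0, slope 445.13852151795805 0.004879210876326031
214 262 363 [177.  -99.2]
216 262 363 [176.8 -99.3]
218 262 363 [176.5 -99.3]
220 262 363 [176.2 -99.4]
t 2.1 tcp [ 559.  -353.5  238. ] yaw 84.73 tilt 0.07 F [-0.2 -0.3 -0.3] w 59.5 gf 0.0 q6 -0.65
```

Keeper head centre is (559.8,-353.0), with rectangle 19x33.5 (expected 20x34) and a top near 93 (91 + 2 for the tray floor). Both fit. The knob is at (473.3,227.5,301.2), and the channel centre is at x≈473.7. I'll descend and grip.

```bash
python3 -m pendant '[[[0.0005,0.001,0.04,0,0.06],[0,0,0.045,0,0.06],[0,0,0.045,0,0.06],[0,0,0.035,0,0.06],[0,0,0.016,0,0.06],[0,0,0,0,0.06],[0,0,0,0,0.02],[0,0,0,0,0.02],[0,0,0,0,0.02],[0,0,0,0,0.02],[0,0,0,0,0.02]]]' 35; python3 -c "
from h import *; st()"
```

```text
time_s: 3.2
tcp_pos: [561.1, -354.2, 59.8]
eef_rot: [0.001, 0.741, 0.672, 0.0]
wrist_force: [-1.3, 0.2, 6.5]
gripper_width: 33.6
gripper_force: 34.7
t 3.2 tcp [ 561.1 -354.2   59.8] yaw 84.38 tilt 0.17 F [-1.3  0.2  6.5] w 33.6 gf 34.7 q6 -0.64
```

```bash
python3 -m pendant '[[[0,0,-0.02,0,0.02],[0,0,-0.045,0,0.02],[0,0,-0.045,0,0.02],[0,0,-0.045,0,0.02],[0,0,-0.035,0,0.02],[0.0356,-0.0115,0,0,0.02],[0.0356,-0.0115,0,0,0.02],[0.0356,-0.0115,0,0,0.02],[0.0356,-0.0115,0,0,0.02],[0.0356,-0.0115,0,0,0.02],[0.0356,-0.0115,0,0,0.02],[0.0356,-0.0115,0,0,0.02],[0.0356,-0.0115,0,0,0.02],[0.0356,-0.0115,0,0,0.02],[0.0356,-0.0115,0,0,0.02],[0.0356,-0.0115,0,0,0.02],[0,0,0,0,0.02]]]' >/dev/null; python3 -m pendant '[[[0,0,0,8.45,0.02],[0,0,0,8.45,0.02],[0,0,0,8.45,0.02],[0,0,0,8.45,0.02],[0,0,0,8.45,0.02],[0,0,0,8.45,0.02],[0,0,0,8.45,0.02],[0,0,0,8.45,0.02],[0,0,0,8.45,0.02],[0,0,0,8.45,0.02],[0,0,0,0,0.02],[0,0,0,0,0.02]]]'; python3 - <<'E'
from h import *
np.set_printoptions(suppress=True,precision=1,linewidth=220)
st(473.5,48,160)
tc=arm.get_obs()["tcp_pos"]
for n in("top","scene"):
    p,d,m=snap(n);P=cloud(m,d);np.savez(n+"1.npz",p=p,d=d)
    k=P[(abs(P[...,0]-tc[0])<40)&(abs(P[...,1]-tc[1])<40)&(P[...,2]>tc[2]-75)&(P[...,2]<tc[2]-25)]
    print(n,len(k),k.min(0),k.max(0)) if len(k) else print(n,0)
    c=m["R"]@np.array([tc[0],tc[1],tc[2]-30])+m["t"]; K=m["mtx"]; print(K[0,0]*c[0]/c[2]+K[0,2],K[1,1]*c[1]/c[2]+K[1,2])
    if n=="scene": u,v=int(K[0,0]*c[0]/c[2]+K[0,2]),int(K[1,1]*c[1]/c[2]+K[1,2]); cv2.imwrite("pics/c.png",cv2.resize(p[v-60:v+50,u-70:u+70,::-1],None,fx=5,fy=5,interpolation=cv2.INTER_CUBIC))
E
```

```text
time_s: 6.1
tcp_pos: [472.8, 48.4, 247.7]
eef_rot: [0.0, 1.0, 0.001, 0.0]
wrist_force: [0.2, -0.4, -2.5]
gripper_width: 33.6
gripper_force: 34.6
t 6.1 tcp [472.8  48.4 247.7] yaw 0.08 tilt 0.01 F [ 0.2 -0.4 -2.5] w 33.6 gf 34.6 q6 1.42
tool shift [ 0.7  0.4 87.7]
top 32 [449.   32.8 200.4] [459.   64.2 207.6]
307.60635278693087 208.4374240064443
scene 113 [446.6  29.4 192. ] [491.7  77.9 221.1]
327.71607182196175 177.1698785009151
```

View pics/c.png

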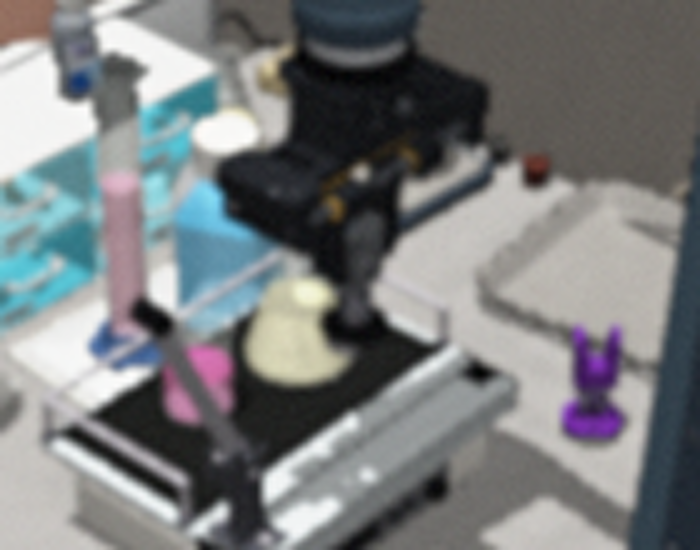

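The picture shows the keeper held upright over the channel at about (350,330) in the crop, with the flask and beaker untouched. I'll lower it until the nut is at the mouth.

```bash
python3 -m pendant '[[[0.0007,0,0.03,0,0.02],[0,0,0.04,0,0.02],[0,0,0.025,0,0.02],[0,0,0.005,0,0.02],[0,0,0.004,0,0.02],[0,0,0.004,0,0.02],[0,0,0.004,0,0.02],[0,0,0,0,0.02],[0,0,0,0,0.02]]]'; python3 -c "
from h import *; st(473.5,48,128)"
```

```text
time_s: 7.1
tcp_pos: [473.9, 48.8, 136.3]
eef_rot: [0.0, 1.0, -0.001, 0.001]
wrist_force: [-0.9, 0.1, -2.2]
gripper_width: 33.8
gripper_force: 34.6
t 7.1 tcp [473.9  48.8 136.3] yaw -0.12 tilt 0.06 F [-0.9  0.1 -2.2] w 33.8 gf 34.6 q6 1.43
tool shift [-0.4  0.8  8.3]
```

Almost no contact force, so the nut has entered. I'll press down.

```bash
python3 -m pendant '[[[0,0,0.003,0,0.02],[0,0,0.003,0,0.02],[0,0,0,0,0.02]]]'|grep -E "tcp|force"; python3 -m pendant '[[[0,0,0.002,0,0.02],[0,0,0.002,0,0.02],[0,0,0,0,0.02],[0,0,0,0,0.02]]]'|grep -E "tcp|force"
```

```text
tcp_pos: [474.2, 48.8, 130.2]
wrist_force: [0.5, 0.5, 3.2]
gripper_force: 34.6
tcp_pos: [474.2, 48.9, 126.3]
wrist_force: [0.2, 0.7, 6.1]
gripper_force: 34.6
```

```bash
python3 -m pendant '[[[-0.0005,0,0.002,0,0.02],[0,0,0,0,0.02],[0,0,0,0,0.02]]]'|grep -E "tcp|force"; python3 -m pendant '[[[0,0,0,-6,0.02],[0,0,0,-6,0.02],[0,0,0,-6,0.02],[0,0,0,0,0.02]]]'; python3 -c "
from h import *; st()"
```

```text
tcp_pos: [474.1, 48.9, 124.6]
wrist_force: [0.4, 1.6, 7.5]
gripper_force: 34.6
time_s: 8.5
tcp_pos: [473.8, 48.6, 124.5]
eef_rot: [0.0, 0.988, 0.157, 0.001]
wrist_force: [-1.2, -0.1, 6.9]
gripper_width: 33.6
gripper_force: 34.6
t 8.5 tcp [473.8  48.6 124.5] yaw 18.05 tilt 0.11 F [-1.2 -0.1  6.9] w 33.6 gf 34.6 q6 1.11
```

Turning freely with 1 to 2 N side force. I'll finish the quarter turn.

```bash
python3 -m pendant '[[[0,0,0,-6,0.02],[0,0,0,-6,0.02],[0,0,0,-6,0.02],[0,0,0,-6,0.02],[0,0,0,0,0.02]]]'; python3 -c "
from h import *; st();print(arm.get_obs()['wrist_torque'])"
```

```text
time_s: 9.0
tcp_pos: [473.7, 48.2, 124.5]
eef_rot: [0.001, 0.933, 0.359, 0.001]
wrist_force: [0.3, -1.6, 7.4]
gripper_width: 33.6
gripper_force: 34.6
t 9.0 tcp [473.7  48.2 124.5] yaw 42.05 tilt 0.12 F [ 0.3 -1.6  7.4] w 33.6 gf 34.6 q6 0.69
[-0.37029162 -0.03194294 -0.03791955]
```

```bash
python3 -m pendant '[[[0,0,0,-6,0.02],[0,0,0,-6,0.02],[0,0,0,-6,0.02],[0,0,0,-6,0.02],[0,0,0,-6,0.02],[0,0,0,-6,0.02],[0,0,0,-6,0.02],[0,0,0,-6,0.02],[0,0,0,0,0.02],[0,0,0,0,0.02]]]' >/dev/null; python3 -c "
from h import *; st();print(arm.get_obs()['wrist_torque'])"
```

```text
t 10.0 tcp [474.2  48.2 124.7] yaw 89.88 tilt 0.17 F [ 0.8 -2.6  7.6] w 33.7 gf 34.6 q6 -0.15
[-0.38107646 -0.27256723  0.01028121]
```

```bash
python3 -m pendant '[[[0,0,-0.002,0,0.02],[0,0,-0.002,0,0.02],[0,0,0,0,0.02]]]' >/dev/null; python3 -c "
from h import *; st()"; python3 -m pendant '[[[0,0,-0.001,0,0.02],[0,0,0,0,0.02]]]' >/dev/null; python3 -c "
from h import *; st()"
```

```text
t 10.3 tcp [474.2  48.2 128.7] yaw 89.87 tilt 0.18 F [ 1.9 -1.6  4.3] w 33.6 gf 34.6 q6 -0.15
t 10.5 tcp [474.   48.4 129.3] yaw 89.86 tilt 0.15 F [ 2.2 -2.2  4.8] w 33.7 gf 34.5 q6 -0.15
```

```bash
python3 -m pendant '[[[0,0,-0.001,0,0.02],[0,0,0,0,0.02],[0,0,0,0,0.02]]]' >/dev/null; python3 -c "
from h import *; st()"; python3 -m pendant '[[[0,0,-0.001,0,0.02],[0,0,0,0,0.02],[0,0,0,0,0.02]]]' >/dev/null; python3 -c "
from h import *; st()"
```

```text
t 10.8 tcp [473.7  48.6 129.9] yaw 89.87 tilt 0.1 F [ 5.1 -2.6  2.5] w 33.8 gf 34.5 q6 -0.15
t 11.1 tcp [473.3  48.6 130.2] yaw 89.88 tilt 0.06 F [ 6.6 -1.8 -3. ] w 34.2 gf 34.7 q6 -0.15
```

The lips have caught: z force turned negative at TCP z 130, giving nut ≈ -12.5. I'll open a little and rise.

```bash
python3 -m pendant '[[[0,0,0,0,0.04],[0,0,0,0,0.05],[0,0,0,0,0.05],[0,0,-0.01,0,0.05],[0,0,-0.03,0,0.05],[0,0,-0.04,0,0.05],[0,0,-0.05,0,0.05],[0,0,-0.05,0,0.05],[0,0,-0.05,0,0.05],[0,0,0,0,0.05]]]' >/dev/null; python3 - <<'E'
from h import *
np.set_printoptions(suppress=True,precision=1,linewidth=220)
st()
for n in("top","scene"):
    p,d,m=snap(n);P=cloud(m,d);np.savez(n+"2.npz",p=p,d=d)
    k=P[(abs(P[...,0]-473)<35)&(abs(P[...,1]-48)<30)&(P[...,2]>145)&(P[...,2]<175)]
    print(n,len(k),k.min(0),k.max(0),np.sort(k[:,2])[-10:],cv2.minAreaRect(k[:,:2].astype(np.float32))) if len(k) else print(n,0)
cv2.imwrite("pics/d.png",cv2.resize(p[130:230,250:370,::-1],None,fx=5,fy=5,interpolation=cv2.INTER_CUBIC))
E
```

```text
t 12.1 tcp [475.5  48.6 369.4] yaw 89.89 tilt 0.78 F [ 1.3  0.6 -0.7] w 49.9 gf 0.0 q6 -0.15
top 0
scene 64 [453.2  35.6 146.1] [490.9  62.6 164.8] [162.  162.3 162.4 163.2 163.2 163.6 163.7 163.9 164.3 164.8] ((472.0213317871094, 49.09843444824219), (26.889339447021484, 37.766971588134766), 89.72425842285156)
```

View pics/d.png

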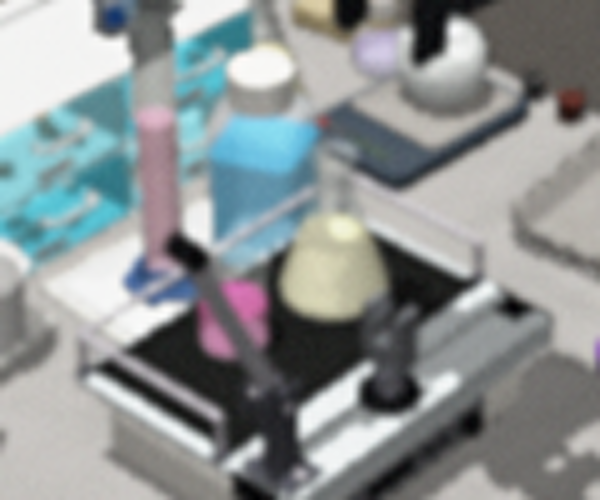

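The keeper stands upright at about (390,360) in the crop. Its top is at 163–164 (locked would be 163), it is square to the channel, and the glassware has not moved. Next is the knob.

```bash
python3 -m pendant '[[[0.03,-0.002,0,0,0.05],[0.0375,0,0,0,0.05],[0.0375,0,0,0,0.05],[0.0375,0,0,0,0.05],[0.0365,0,0,0,0.05],[0,0,0,0,0.05],[0,0,0.03,0,0.05],[0,0,0.03,0,0.05],[0,0,0.015,0,0.05],[0,0,0.006,0,0.05],[0,0,0,0,0.05],[0,0,0,0,0.05]]]' >/dev/null; python3 - <<'E'
from h import *
np.set_printoptions(suppress=True,precision=1,linewidth=220)
st(473.3,227.5,288)
p,d,m=snap("scene")
cv2.imwrite("pics/e.png",cv2.resize(p[110:220,230:370,::-1],None,fx=5,fy=5,interpolation=cv2.INTER_CUBIC))
E
```

```text
t 13.4 tcp [472.  227.6 280.9] yaw 89.85 tilt 0.09 F [0.2 1.  1.2] w 49.9 gf 0.0 q6 0.23
tool shift [-0.1  1.3 -7.1]
```

View pics/e.png

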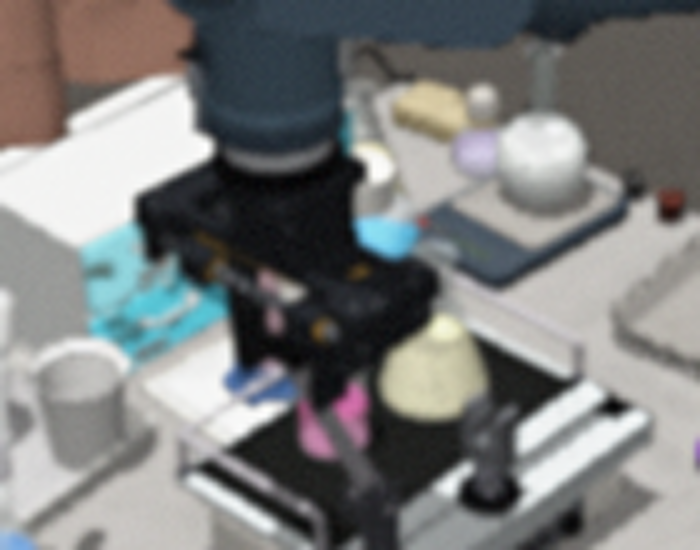

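The fingers straddle the knob at about (330,390) in the crop, the bar's blade lies between them, and the gripper's long side runs along x. I'll raise 5 mm so the knob sits nearer the tips, close softly, and work out the arc.

```bash
python3 -m pendant '[[[0,0.0013,-0.005,0,0.05],[0,0,0,0,0.05],[0,0,0,0,0.015],[0,0,0,0,0.015],[0,0,0,0,0.015],[0,0,0,0,0.015],[0,0,0,0,0.015]]]' 15 >/dev/null; python3 - <<'E'
from h import *
st()
th=np.r_[np.linspace(2.0,0.2,19),0.13]
y=-176*np.cos(th);z=176*np.sin(th)
for a,b,c in zip(th[1:],np.diff(y),-np.diff(z)): print(round(a,2),"[%.4f,0,%.4f,0,0.015]"%(b/1000,c/1000))
E
```

```text
t 14.15 tcp [473.3 227.7 284.8] yaw 89.86 tilt 0.09 F [ 4.7 -0.5 -1.2] w 23.8 gf 15.0 q6 0.22
1.9 [-0.0163,0,-0.0065,0,0.015]
1.8 [-0.0169,0,-0.0048,0,0.015]
1.7 [-0.0173,0,-0.0031,0,0.015]
1.6 [-0.0175,0,-0.0014,0,0.015]
1.5 [-0.0176,0,0.0004,0,0.015]
1.4 [-0.0175,0,0.0021,0,0.015]
1.3 [-0.0172,0,0.0039,0,0.015]
1.2 [-0.0167,0,0.0055,0,0.015]
1.1 [-0.0161,0,0.0072,0,0.015]
1.0 [-0.0153,0,0.0088,0,0.015]
0.9 [-0.0143,0,0.0102,0,0.015]
0.8 [-0.0132,0,0.0116,0,0.015]
0.7 [-0.0120,0,0.0129,0,0.015]
0.6 [-0.0106,0,0.0140,0,0.015]
0.5 [-0.0092,0,0.0150,0,0.015]
0.4 [-0.0077,0,0.0158,0,0.015]
0.3 [-0.0060,0,0.0165,0,0.015]
0.2 [-0.0044,0,0.0170,0,0.015]
0.13 [-0.0020,0,0.0122,0,0.015]
```

Knob is pinched (width 23.8, expected 24). Swinging it over in parts.

```bash
python3 -m pendant '[[[-0.0163,0,-0.0065,0,0.015],[-0.0169,0,-0.0048,0,0.015],[-0.0173,0,-0.0031,0,0.015],[-0.0175,0,-0.0014,0,0.015],[-0.0176,0,0.0004,0,0.015],[-0.0175,0,0.0021,0,0.015],[0,0,0,0,0.015]]]' >/dev/null; python3 -c "
from h import *; st()"
```

```text
t 14.85 tcp [473.4 123.3 298.2] yaw 89.77 tilt 0.13 F [ 5.6  1.  -1.8] w 23.9 gf 15.0 q6 0.02
```

```bash
python3 -m pendant '[[[-0.0172,0,0.0039,0,0.015],[-0.0167,0,0.0055,0,0.015],[-0.0161,0,0.0072,0,0.015],[-0.0153,0,0.0088,0,0.015],[-0.0143,0,0.0102,0,0.015],[-0.0132,0,0.0116,0,0.015],[-0.0120,0,0.0129,0,0.015],[-0.0106,0,0.0140,0,0.015],[0,0,0,0,0.015],[0,0,0,0,0.015]]]' >/dev/null; python3 -c "
from h import *; st()"
```

```text
t 15.85 tcp [473.3   9.7 223.8] yaw 89.84 tilt 0.19 F [ 6.6  3.4 -2.8] w 23.7 gf 15.0 q6 -0.23
```

```bash
python3 -m pendant '[[[-0.0092,0,0.0150,0,0.015],[-0.0077,0,0.0158,0,0.015],[-0.0060,0,0.0165,0,0.015],[-0.0044,0,0.0170,0,0.015],[0,0,0,0,0.015],[0,0,0,0,0.015]]]' >/dev/null; python3 - <<'E'
from h import *
np.set_printoptions(suppress=True,precision=1,linewidth=220)
st()
p,d,m=snap("scene");P=cloud(m,d)
k=P[(abs(P[...,0]-473)<14)&(P[...,1]>25)&(P[...,1]<120)&(P[...,2]>140)&(P[...,2]<230)]
for a in range(25,120,12):
    q=k[(k[:,1]>=a)&(k[:,1]<a+12)]; 
    if len(q): print(a,len(q),q[:,2].max(),q[:,0].mean())
cv2.imwrite("pics/f.png",cv2.resize(p[120:230,250:390,::-1],None,fx=5,fy=5,interpolation=cv2.INTER_CUBIC))
E
```

```text
t 16.45 tcp [473.4 -17.1 159.7] yaw 89.85 tilt 0.2 F [ 6.1  4.7 -1.2] w 24.1 gf 15.0 q6 -0.29
25 11 173.348113391874 471.69993458564727
37 16 172.8354429599027 474.0504942664801
49 25 170.57626426569743 470.9607516744295
61 12 168.2195934505736 470.85340909910764
73 15 170.01999574196805 470.44932404059443
85 9 165.50267910112245 470.30821309582814
97 16 165.15330815269363 470.83820039572134
109 13 159.54220789565954 472.0548294538291
```

View pics/f.png

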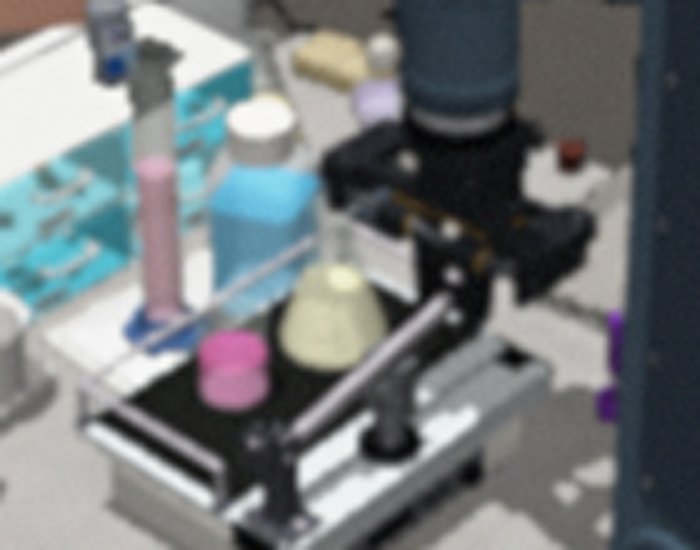

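The bar is just above the fork, already between the prongs at about (395,375) in the crop, at θ≈0.2. The gripper body clears the flask. I'll lower 12 mm more, then let go.

```bash
python3 -m pendant '[[[-0.0012,0,0.007,0,0.015],[-0.0007,0,0.005,0,0.015],[0,0,0,0,0.015],[0,0,0,0,0.015]]]' >/dev/null; python3 -c "
from h import *; st()"; python3 -m pendant '[[[0,0,0,0,0.026],[0,0,0,0,0.03],[0,0,0,0,0.04],[0,0,0,0,0.045],[0,0,-0.02,0,0.045],[0,0,-0.04,0,0.045],[0,0,-0.05,0,0.045],[0,0,-0.05,0,0.045],[0,0,-0.03,0,0.045],[0,0,0,0,0.045]]]' >/dev/null; python3 - <<'E'
from h import *
np.set_printoptions(suppress=True,precision=1,linewidth=220)
st()
p,d,m=snap("scene");P=cloud(m,d);z0=np.load("scene2.npz");P0=cloud(m,z0["d"])
k=P[(abs(P[...,0]-473)<14)&(P[...,1]>-35)&(P[...,1]<140)&(P[...,2]>142)&(P[...,2]<230)]
for a in range(-35,140,15):
    q=k[(k[:,1]>=a)&(k[:,1]<a+15)]; 
    if len(q): print(a,len(q),np.sort(q[:,2])[-3:],q[:,0].mean())
def fl(P): return P[(P[...,0]>540)&(P[...,0]<640)&(P[...,1]>-60)&(P[...,1]<110)&(P[...,2]>120)&(P[...,2]<215)]
print("glass",fl(P).mean(0),fl(P0).mean(0))
cv2.imwrite("pics/g.png",cv2.resize(p[120:230,250:390,::-1],None,fx=5,fy=5,interpolation=cv2.INTER_CUBIC))
E
```

```text
t 16.9 tcp [473.4 -18.9 148.1] yaw 89.86 tilt 0.2 F [ 5.1  5.4 -1.3] w 23.8 gf 15.0 q6 -0.29
t 17.9 tcp [474.1 -20.5 343. ] yaw 89.87 tilt 0.53 F [0.2 0.1 0.3] w 44.5 gf 0.0 q6 -0.29
-35 7 [150.3 150.9 151.9] 473.87269837651263
-20 23 [152.4 153.  154.2] 469.5940012718971
-5 11 [149.4 151.1 151.1] 471.85803839253276
10 8 [150.4 152.7 153.1] 470.76021697847716
25 6 [150.2 153.  159.1] 473.70347514662154
40 22 [161.5 165.4 166.7] 476.57309306825664
55 31 [160.1 160.1 165.2] 472.92934437331917
70 12 [150.6 151.4 152. ] 470.68364462891356
85 12 [150.3 151.  151.7] 471.14603493818885
100 11 [149.2 149.9 151.8] 471.3866047203423
115 13 [152.6 154.7 154.7] 470.6249820969832
130 8 [147.9 149.6 150.5] 470.20059236622
glass [580.6  27.8 150.7] [578.4  18.5 152.8]
```

View pics/g.png

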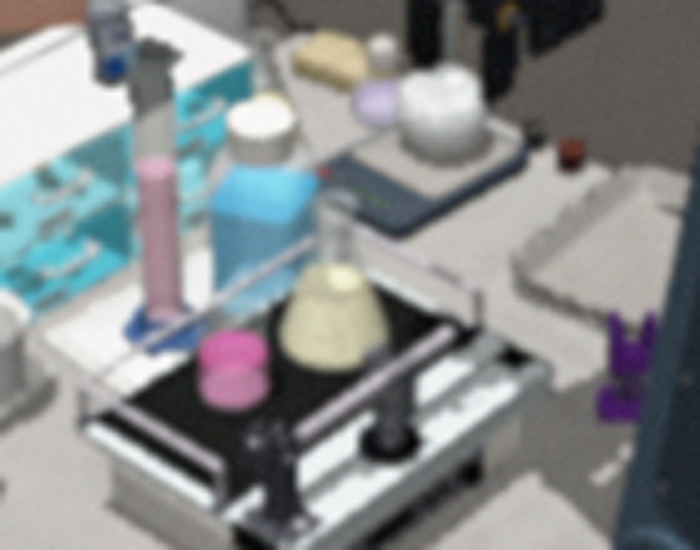

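The bar lies level in the fork: its top is about 151 along its whole length (level would be 150), and it sits between the prongs at about (390,370). The glassware is upright and the gripper is clear. I'll let it settle and hand in.

```bash
python3 -m pendant '[[[0,0,0,0,0.045],[0,0,0,0,0.045],[0,0,0,0,0.045]]]' >/dev/null; python3 -c "
from h import *; print(arm.sign_off())"
```

```text
the job is handed in; nothing more can be done
None
```

I locked the keeper post in the channel, lowered the bar level into its fork and handed the job in at about 18 s; the last picture shows the glassware upright and the gripper clear, but no verdict came back.

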